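# Re-tension a card tray: free the stop collar, press it up, clamp it again

### The arm

A 6-joint arm with a two-finger parallel gripper is mounted at the origin on the work surface; the furniture and walls round the work are solid. World frame = base frame: x ahead of the robot, y to its left, z up, the work surface at z = 0. Lengths are in mm, angles in rad, forces in N, time in s.
With the tool pointing down it reaches from about 275 to 725 mm from the base axis. Payload 5.6 kg.
Tool frame: the origin (TCP) lies at the very end of the fingers, on their centre line; the grasp point (between the pads) lies 19 mm behind it; z points along the fingers, y is the line along which they close (so a half turn about z gives the same grasp; the last joint's range is limited). The gripper opens to 85 mm and grips with 20 to 120 N. Pads are 22 mm wide; open, the fingers measure 114 mm over their backs; the gripper's body (76 mm by 85 mm) begins 54 mm behind the grasp point. The pads swing forward as they close: fully open they stand 13 mm farther back than shut.
Start: joints at [1.45, 0.255, 0.108, 0, -1.424, -0.285], TCP at [217.088, 505.337, 231.283] pointing down, gripper open.
Joint ranges: [-2.95, 2.95], [-1.21, 1.97], [-1.09, 1.5], [-2.87, 1.71], [-2.94, -0.07], [-3.05, 3.05]. Speed limits (rad/s): [2.57, 2.57, 3.14, 3.14, 3.14, 3.14].

### API

Orientations are given as a rotation vector (axis times angle).
In Python, from bench import manip gives the robot as it stands.
- The arm moves only by the tool servo_tool, never from a script. Its argument "increments" is one flat list of numbers, 7 for each row, row after row: the shift along the tool's x, y, z normalised to -1 to 1, where 1 is 400 mm, then the turn, a rotation vector about the tool's x, y, z normalised to -1 to 1, where 1 is 90 degrees, then the closure, from 0 (fully open) to 1 (shut). In form: [x, y, z, rx, ry, rz, grip, x, y, z, rx, ry, rz, grip, ...]. A call has 1 to 20 rows; each row is the pose to reach, as a shift and turn from the pose commanded when the call began, along the tool's axes at that moment; what a row does not reach only later rows make up. A row lasts 1/8 s, in which the tool goes at most 62.5 mm and 10.7 degrees, less where a joint would pass 70% of its speed; a pose out of reach is approached as far as the arm can. A call with a number of a shift or a turn outside -1 to 1 is refused whole. A call with a gripper value outside its range is refused whole. The fingers move at their own pace and stop on an object; "force" is the grip in N (left out, the last holds). Time passes only in rows, so rows that repeat a pose let the fingers close. It gives the time, the measured TCP pose, the force, the opening and the grip force at its end, in the units of the state.
- manip.state(): the state, without advancing time (a new reading comes with each control period).
- manip.camera(name): name is "scene" or "top"; returns the picture (480x640x3 uint8, blue, green, red); there is no depth.
- manip.camera_info(name): a dict with "K" (3x3 intrinsics, pixels), "pose" (4x4, takes a point from camera to world coordinates). Camera axes: x right, y down, z forward; pixel columns grow to the right and rows downward; lengths in mm; the calibration is good to about 2 mm. A picture is of the moment at which its call begins. camera_info takes no time and is no camera call.
- manip.job_done(): hands the job in; it is judged then, once.
The state is a dict: "time_s": time; "q": joint angles; "joint_vel": joint speeds; "tau": joint torques, N m; "tcp_pos": TCP position; "orientation": TCP orientation; "force": force on the tool from outside, world axes, zero at the start; "ft_torque": the same for the moment, N m; "grip_width": finger opening in mm; "finger_force": force on a finger pad.
Only numpy, scipy, OpenCV 4.12 (cv2) and the standard library are available. Lean on these libraries where they do the work, as an engineer would, in place of code of your own. Each camera call takes 0.05 s, during which the arm holds its last target. There are 200 camera calls.

### The job

Snug up the cards in the card tray: turn the wing screw on top of the stop collar anticlockwise until the collar is quite free, slide the collar along its rod against the sprung pressure plate until it presses with about 10 N, and while it presses turn the wing screw clockwise until it is fully tight again, so that the clamped collar keeps the plate pressed when you let go. Do not shift the collar before its screw is loose, never press the plate harder than 22 N, and leave the ink bottle, staple box and sticky notes where they are.

Things in the scene. Friction and masses are not known exactly. Their poses are not given: they have to be found in the camera images.
- tray: Grey plastic card tray, 264 x 112 mm, fixed to the desk. Origin: centre of its underside. x axis: along the steel guide rod (12 mm thick, axis 36 mm up, over the tray's middle line), from the free end post (top 54 mm up) to the cards; z up. The cards (top 61 mm up) stand against a fence with inner face at x = +119 mm. A sprung pressure plate stands before them.
- plate_zone (a point): A fixed point of the tray (tray x = 28.5 mm, on the rod's axis), NOT the plate: the middle of where the near face of the resting pressure plate can be. The number of cards varies, so that face is anywhere within 13.5 mm of here along x, not measured: find it by feel. Aluminium plate 92 mm wide, top 60 mm up; springs 2.5 N per mm, 8 mm travel, then solid. Axes as the tray's.
- collar (a joint): Slide of the stop collar along the rod, m, growing towards the cards (tray +x). At value v its centre is at tray x = v - 0.078. Range 0 to 0.125, starts at 0 to 0.035. Free, it slides with about 1.5 N of friction and moves like 1.8 kg; clamped, about 25 N hold it.
- collar_center (a point): Centre of the stop collar, a round dark steel knurled ring 34 mm in diameter and 24 mm long on the guide rod, 36 mm above the desk; its flat face towards the cards is 12 mm from this centre. Axes as the tray's.
- wing_screw (a joint): Turn of the wing screw about its upright axis, rad, growing anticlockwise from above (loosening). 0: hard stop when tight; below 0.35 the collar is fully clamped; the clamp fades from there; above 1.0 it is quite free; 1.45: end stop. Stays where it is left. Starts at 0 to 0.2. Turning takes 0.12 N m, up to 0.22 N m while loosening. The wing does not rise.
- wing (a point): Centre of the wing of the wing screw: upright steel bar 40 mm long, 9 mm thick, 26 mm high, above the collar's centre; this point is 88 mm above the desk, the wing reaches from 75 to 101 mm. x axis: along the 40 mm; y: across the 9 mm (grip it so); z up. With the screw at q, x stands q + 0.97 rad anticlockwise of the tray's x.
- ink_bottle: Dark blue ink bottle, 47 mm across, 56 mm high, loose bystander. Origin: centre of its underside.
- staple_box: Small red box of staples, 66 x 40 x 22 mm, loose bystander. Origin: centre of its underside.
- sticky_notes: Yellow pad of sticky notes, 76 x 76 x 22 mm, loose bystander. Origin: centre of its underside.

How it is judged (in metres and radians):
On the way, in this order (a step that is already met when the one before it is completed fails the run):
1. the wing screw is turned anticlockwise until the collar is quite free, with the collar still where it stood (within 10 mm) (value of joint wing_screw above 0.95 rad and distance of collar_center from where it was at the start of the episode below 0.01 m), for 0.1 s.
2. the free collar is slid up to the pressure plate and presses it with more than 4 N (value of joint wing_screw above 0.8 rad and contact force between collar_face and plate_face above 4 N), for 0.2 s.
At the end, for the whole second after the job is handed in: The wing screw is tight again (below 0.35 rad), and the collar, clamped and at rest, by itself keeps the pressure plate pressed with 5 to 16 N (value of joint wing_screw below 0.35 rad and contact force between collar_face and plate_face between 5 and 16 N and velocity of joint collar between -0.003 and 0.003 m/s); the robot touches nothing.
It fails at once if the plate is pressed with more than 22 N (contact force between collar_face and plate_face above 22 N).
It fails at once if a bystander is moved by more than 20 mm (distance of any of ink_bottle, staple_box, sticky_notes from where it was at the start of the episode above 0.02 m).
It also fails if it takes over 67 s, if anything falls off the work surface, if the arm or the gripper's body presses on something with over 40 N, if the wrist force passes 120 N, or if a joint passes its speed limit or range.

## Working session

There is one attempt and no reset: what is moved stays moved. The work goes in short steps, Python scripts to look and compute and a tool call to move; the robot and the scene stay as the last step left them, time stands still between calls to the robot, and variables do not carry over. Pictures are saved under pics/ and viewed, at most 10 in all, crops included, and the job is handed in when it is done.

Besides the shell and the picture viewer there is one more tool, called after "Call:" by a JSON object that holds its "api" and its "payload", one argument or row to a line. servo_tool: Moves the arm, as the interface text tells. Scaled input: -1 to 1 covers 400 mm each way for a shift and 90 degrees each way for a turn. Its arguments: {"type":"object","properties":{"increments":{"type":"array"},"force":{"type":"number"}},"required":["increments"]}

```bash
mkdir -p pics; python3 - <<'E'
from bench import manip
import cv2,json
s=manip.state();print(s)
for n in("scene","top"):
    cv2.imwrite(f"pics/{n}0.png",manip.camera(n));i=manip.camera_info(n);print(n,i)
E
```

```text
{'time_s': 0.0, 'q': array([ 1.44962662e+00,  2.55746678e-01,  1.06996985e-01, -4.96508660e-04,
       -1.42389882e+00, -2.84621072e-01]), 'joint_vel': array([ 1.07244221e-03,  1.46442468e-03, -7.24972625e-04, -1.36315970e-05,
        2.55683096e-04,  9.29051701e-04]), 'tau': array([-2.38985151e-03, -3.86626518e+01,  2.37939334e+01,  5.36526114e+00,
       -6.09832481e-03,  1.70269132e-07]), 'tcp_pos': array([216.84150051, 504.90398347, 230.38965552]), 'orientation': array([ 3.07527935e+00, -6.32782677e-01, -5.31006279e-04]), 'force': array([-0.64482586,  0.31014159, -0.37393793]), 'ft_torque': array([ 0.03681312,  0.00534156, -0.01847458]), 'finger_force': 0.0, 'grip_width': 85.43647051994294}
scene {'K': array([[484.30362283,   0.        , 319.56418492],
       [  0.        , 484.30362283, 243.72758947],
       [  0.        ,   0.        ,   1.        ]]), 'pose': array([[ 7.06510715e-01, -5.33411159e-01,  4.65096920e-01,
         4.44999645e+01],
       [-7.07632436e-01, -5.41697552e-01,  4.53673998e-01,
        -3.40460531e+02],
       [ 9.94708965e-03, -6.49643207e-01, -7.60174163e-01,
         8.24035659e+02],
       [ 0.00000000e+00,  0.00000000e+00,  0.00000000e+00,
         1.00000000e+00]])}
top {'K': array([[573.90687467,   0.        , 320.73874791],
       [  0.        , 573.90687467, 239.27517536],
       [  0.        ,   0.        ,   1.        ]]), 'pose': array([[ 2.95675018e-02, -9.91371820e-01,  1.27701518e-01,
         3.66756978e+02],
       [-9.98853295e-01, -3.41171313e-02, -3.35874306e-02,
         1.32285777e+02],
       [ 3.76544417e-02, -1.26561986e-01, -9.91243768e-01,
         1.01153804e+03],
       [ 0.00000000e+00,  0.00000000e+00,  0.00000000e+00,
         1.00000000e+00]])}
```

View pics/top0.png

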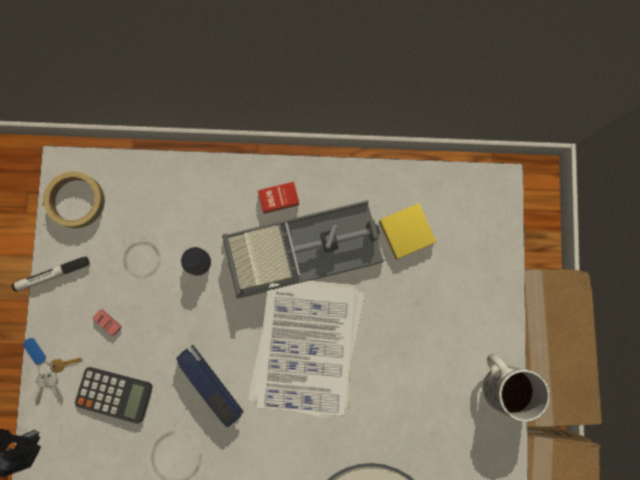

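View pics/scene0.png

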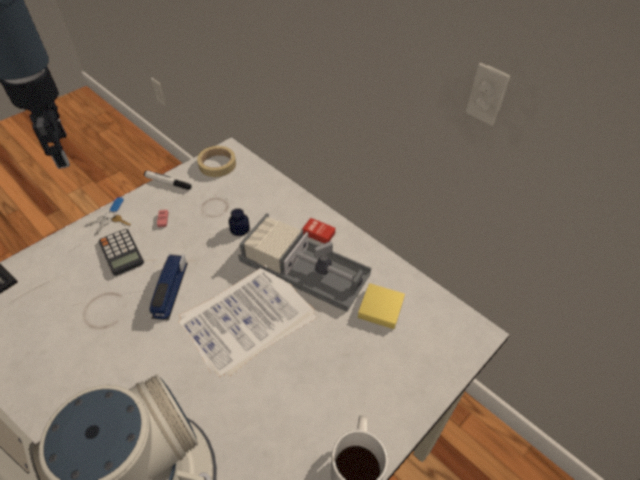

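The top view shows the tray at roughly (225–383, 203–295), with the cards at the left, the collar and wing near (331,238), the sticky notes at (408,231), the staples at (278,197) and the ink at (196,261). I'll crop for precision and cast rays.

```bash
cat > h.py <<'E'
from bench import manip
import cv2,numpy as np
def ray(n,p,z):
    i=manip.camera_info(n);K,T=i["K"],i["pose"]
    d=T[:3,:3]@np.linalg.inv(K)@[p[0],p[1],1];o=T[:3,3]
    return (o+d*(z-o[2])/d[2])
def proj(n,P):
    i=manip.camera_info(n);K,T=i["K"],i["pose"]
    c=T[:3,:3].T@(np.array(P)-T[:3,3]);u=K@c;return u[:2]/u[2]
E
python3 - <<'E'
from h import *
a=cv2.imread("pics/top0.png");c=a[190:305,215:390]
b=cv2.imread("pics/scene0.png");d=b[205:320,225:400]
g=lambda x:cv2.resize(cv2.convertScaleAbs(x,alpha=1.8),None,fx=4.5,fy=4.5,interpolation=cv2.INTER_CUBIC)
cv2.imwrite("pics/ct.png",g(c));cv2.imwrite("pics/cs.png",g(d))
E
```

```text
(no output)
```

View pics/ct.png

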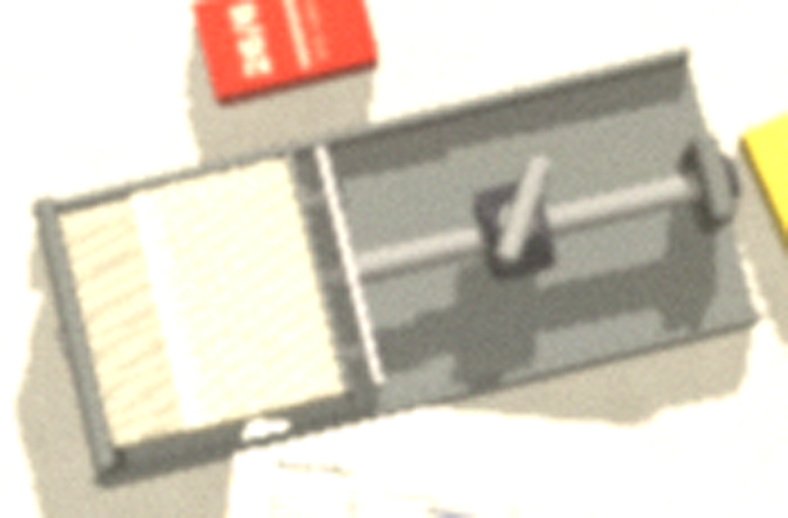

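View pics/cs.png

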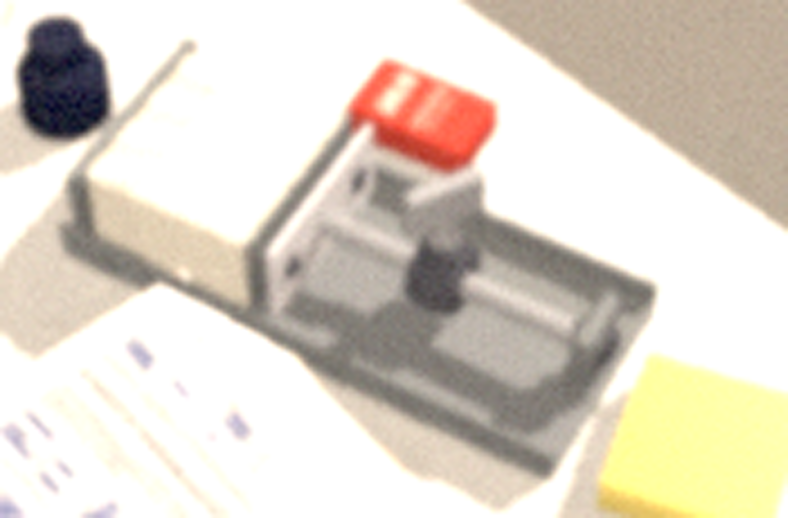

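The top crop shows the rod from (690,190) to (370,265), the wing's top edge from (541,158) to (511,258), the collar at about (515,230) and the plate's top from (320,147) to (378,382). In the scene crop the wing spans (410,200) to (480,178).

```bash
python3 - <<'E'
from h import *
T=lambda x,y,z:ray("top",(x/4.5+215-.4,y/4.5+190-.4),z)
S=lambda x,y,z:ray("scene",(x/4.5+225-.4,y/4.5+205-.4),z)
A=T(690,190,40);B=T(370,265,40);e=B-A;print("rod",A,B,np.degrees(np.arctan2(e[1],e[0])))
for n,p in dict(far_r=(686,52),far_l=(42,205)).items(): print(n,T(*p,25))
l=T(320,147,60);r=T(378,382,60);print("plate",l,r,np.linalg.norm(l-r),(l+r)/2,np.degrees(np.arctan2(*(l-r)[1::-1])))
w1=T(541,158,101);w2=T(511,258,101);print("wing",w1,w2,np.linalg.norm(w1-w2),(w1+w2)/2,np.degrees(np.arctan2(*(w1-w2)[1::-1])))
print("scene wing",S(410,200,101),S(480,178,101))
print("post top",T(710,185,54))
u=e/np.linalg.norm(e);ph=np.arctan2(e[1],e[0])
# top-face mask of the bar
g=cv2.cvtColor(cv2.imread("pics/top0.png"),6)[222:252,318:344];np.set_printoptions(linewidth=250);print(g)
E
```

```text
rod [507.59476281  18.75073391  40.        ] [474.72047577 139.60053495  40.        ] 105.21771336152028
far_r [564.03991751  19.60221864  25.        ]
far_l [495.26538778 266.05166088  25.        ]
plate [516.03342263 159.57602241  60.        ] [429.27503422 134.99687021  60.        ] 90.17290436663801 [472.65422843 147.28644631  60.        ] 15.817732132955156
wing [508.42856826  79.49220102 101.        ] [472.13270759  89.20949571 101.        ] 37.57413097198291 [490.28063793  84.35084836 101.        ] -14.987992990104356
scene wing [471.90382488  86.69543215 101.        ] [502.46281838  74.14827604 101.        ]
post top [507.72719545  12.87776104  54.        ]
[[ 77  80  85  88  88  90  91  96  93  91  93  95  94  96  92  94  92  93  93  93  93  90  94  95  93  95]
 [ 90  92  92  95  92  93  94  95  94  91  92  95  92  93  92  92  93  95  92  91  91  94  93  95  93  93]
 [ 93  93  95  94  94  94  92  93  92  95  93  91  91  94  96 100  99 104  97  92  93  92  93  93  94  93]
 [ 94  96  96  92  90  95  95  94  93  92  95  95  94  94  98 110 117 116 106  99  92  93  94  93  94  95
[... 2084 characters left out ...]
  86  61  47  44  45  46  49  57  77  93  93  90  93  92]
 [ 77  79  74  70  63  52  54  70  88 103 107  98  75  52  43  43  44  45  42  57  76  88  93  94  96  91]
 [ 78  80  78  73  64  54  47  54  70  79  83  78  62  51  46  46  45  43  44  51  74  86  92  91  91  93]
 [ 82  80  74  74  64  53  47  49  55  60  61  58  49  46  43  43  45  45  47  59  74  90  92  93  94  94]
 [ 77  73  72  68  66  56  47  46  48  52  49  48  47  45  44  49  52  54  61  71  85  88  92  91  95  92]
 [ 68  71  66  68  67  61  50  42  45  45  47  47  46  47  52  54  63  78  82  87  91  94  92  93  91  90]
 [ 69  66  67  66  69  64  55  50  49  48  51  52  53  56  61  67  79  89  88  95  90  94  91  89  85  85]]
```

```bash
cat >> h.py <<'E'
from scipy.spatial.transform import Rotation as R
def inc(pos,yaw):
    "increments to reach TCP pos with tool x at yaw (deg), tool down"
    s=manip.state();R0=R.from_rotvec(s["orientation"])
    y=np.radians(yaw);Rt=R.from_matrix(np.array([[np.cos(y),np.sin(y),0],[np.sin(y),-np.cos(y),0],[0,0,-1]]))
    d=R0.inv().apply(np.array(pos)-s["tcp_pos"])/400
    r=(R0.inv()*Rt).as_rotvec()/(np.pi/2)
    print("inc",np.round(d,4),np.round(r,4),"tcp",s["tcp_pos"].round(1),"q",s["q"].round(2),"F",s["force"].round(2),"t",s["time_s"])
E
python3 -c "
from h import *
inc((460,131,190),-15);inc((490,84.5,190),-15)"
```

```text
inc [0.9275 0.6189 0.1024] [ 0.0011  0.     -0.0917] tcp [216.9 505.  230.5] q [ 1.45  0.26  0.11 -0.   -1.42 -0.28] F [ 0.66 -0.21 -0.16] t 0.1
inc [1.0423 0.6961 0.1025] [ 0.0011  0.     -0.0917] tcp [216.9 505.  230.5] q [ 1.45  0.26  0.11 -0.   -1.42 -0.28] F [ 0.66 -0.21 -0.16] t 0.1
```

Call:
{"api": "servo_tool", "payload": {
  "increments": [0.93,0.62,0.1,0,0,-0.092,0.3,0.93,0.62,0.1,0,0,-0.092,0.3,0.93,0.62,0.1,0,0,-0.092,0.3,0.93,0.62,0.1,0,0,-0.092,0.3,0.93,0.62,0.1,0,0,-0.092,0.3,0.93,0.62,0.1,0,0,-0.092,0.3,0.93,0.62,0.1,0,0,-0.092,0.3,0.93,0.62,0.1,0,0,-0.092,0.3,0.93,0.62,0.1,0,0,-0.092,0.3,0.93,0.62,0.1,0,0,-0.092,0.3],
  "force": 70
}}

```text
time_s: 1.35
tcp_pos: [460.5, 131.6, 191.4]
orientation: [-3.115, 0.407, 0.0]
force: [-1.1, -0.2, 0.5]
grip_width: 59.8
finger_force: 0.0
```

```bash
python3 -c "
from h import *
inc((490,84.5,130),-15);inc((490,84.5,70),-15);print(manip.state()['grip_width'])"
```

```text
inc [0.1015 0.095  0.1533] [-0.0002  0.0001  0.0011] tcp [460.5 131.6 191.4] q [ 0.61  0.13 -0.15 -0.   -1.29  0.7 ] F [-1.11 -0.17  0.55] t 1.35
inc [0.1015 0.0951 0.3033] [-0.0002  0.0001  0.0011] tcp [460.5 131.6 191.4] q [ 0.61  0.13 -0.15 -0.   -1.29  0.7 ] F [-1.11 -0.17  0.55] t 1.35
59.836307084759895
```

Call:
{"api": "servo_tool", "payload": {
  "increments": [0.1015,0.095,0.05,0,0,0,0.5,0.1015,0.095,0.153,0,0,0,0.5,0.1015,0.095,0.153,0,0,0,0.5]
}}

```text
time_s: 1.72
tcp_pos: [488.0, 83.6, 127.7]
orientation: [3.112, -0.407, -0.009]
force: [0.3, -0.7, 0.3]
grip_width: 43.0
finger_force: 0.0
```

```bash
python3 - <<'E'
from h import *
a=manip.camera("scene");b=manip.camera("top")
f=lambda x:cv2.resize(cv2.convertScaleAbs(x,alpha=1.8),(400,400),interpolation=cv2.INTER_CUBIC)
cv2.imwrite("pics/z1.png",np.hstack([f(a[180:300,250:370]),f(b[180:300,270:390])]))
inc((490,84.5,70),-15);print(proj("scene",(490,84.5,101)),proj("top",(490,84.5,101)),manip.state()['grip_width'])
E
```

```text
inc [-0.0018  0.0004  0.1534] [-0.     -0.0008  0.0018] tcp [490.7  84.5 131.4] q [ 0.49  0.21 -0.22  0.   -1.15  0.82] F [1.22 0.24 1.16] t 1.825
[323.05386181 244.68659892] [331.40023334 235.96250304] 42.42509267866044
```

View pics/z1.png

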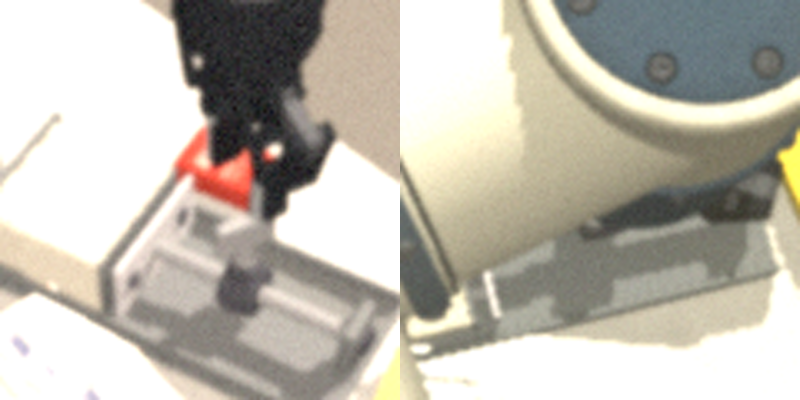

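The left half shows the fingers straddling above the wing (crop (240,235)), consistent with the ray result. Descending.

Call:
{"api": "servo_tool", "payload": {
  "increments": [-0.002,0,0.05,0,0,0,0.5,-0.002,0,0.1,0,0,0,0.5,-0.002,0,0.15,0,0,0,0.5,-0.002,0,0.15,0,0,0,0.5]
}}

```text
time_s: 2.33
tcp_pos: [489.7, 84.5, 70.9]
orientation: [3.115, -0.407, 0.001]
force: [0.5, 0.4, 0.7]
grip_width: 42.8
finger_force: 0.0
```

```bash
python3 -c "
from h import *
inc((490,84.5,70),-15);print(manip.state()['grip_width'])"
```

```text
inc [ 0.0008 -0.0001  0.0022] [ 0.     -0.0002  0.0015] tcp [489.7  84.5  70.9] q [ 0.49  0.26 -0.31  0.   -1.    0.82] F [0.5  0.39 0.74] t 2.325
42.79538773574311
```

Close gently.

Call:
{"api": "servo_tool", "payload": {
  "increments": [0,0,0,0,0,0,0.8,0,0,0,0,0,0,0.9,0,0,0,0,0,0,1,0,0,0,0,0,0,1,0,0,0,0,0,0,1,0,0,0,0,0,0,1],
  "force": 30
}}

```text
time_s: 3.08
tcp_pos: [490.6, 84.2, 71.6]
orientation: [-3.113, 0.409, -0.004]
force: [-1.9, 1.5, 6.1]
grip_width: 8.5
finger_force: 31.0
```

```bash
python3 -c "
from h import *
inc((490,84.5,70),-15);s=manip.state();print(s['grip_width'],s['finger_force'],s['ft_torque'])"
```

```text
inc [-0.0017 -0.0004  0.0041] [-0.0012 -0.0015  0.0005] tcp [490.6  84.2  71.6] q [ 0.49  0.26 -0.31  0.   -0.99  0.82] F [-1.93  1.51  6.06] t 3.075
8.493507690271537 30.95856249332428 [ 0.49210519  0.61880084 -0.04000991]
```

Call:
{"api": "servo_tool", "payload": {
  "increments": [0,0,0,0,0,0,1,0,0,0,0,0,-0.05,1,0,0,0,0,0,-0.12,1,0,0,0,0,0,-0.2,1,0,0,0,0,0,-0.28,1,0,0,0,0,0,-0.36,1],
  "force": 80
}}

```text
time_s: 3.82
tcp_pos: [490.8, 84.9, 71.7]
orientation: [-3.102, -0.482, -0.006]
force: [-2.0, 4.1, 6.7]
grip_width: 7.8
finger_force: 79.6
```

```bash
python3 -c "
from h import *
inc((490,84.5,70),-15+32.4);s=manip.state();print(s['grip_width'],s['finger_force'],s['ft_torque'])"
```

```text
inc [-0.0022  0.0003  0.0043] [-0.001  -0.0025  0.0027] tcp [490.8  84.9  71.7] q [ 0.49  0.26 -0.31 -0.   -0.99  1.39] F [-2.    4.06  6.71] t 3.825
7.750546831584122 79.57800507545471 [ 1.51304784  0.80456774 -0.31219923]
```

Call:
{"api": "servo_tool", "payload": {
  "increments": [0,0,0,0,0,-0.08,1,0,0,0,0,0,-0.16,1,0,0,0,0,0,-0.24,1,0,0,0,0,0,-0.32,1,0,0,0,0,0,-0.4,1,0,0,0,0,0,-0.4,1,0,0,0,0,0,-0.4,1]
}}

```text
time_s: 4.7
tcp_pos: [491.0, 84.0, 71.7]
orientation: [2.805, 1.413, 0.005]
force: [-1.1, 0.1, 5.3]
grip_width: 8.1
finger_force: 79.3
```

```bash
python3 -c "
from h import *
inc((490,84.5,70),-15+68.4);s=manip.state();print(s['grip_width'],s['finger_force'],s['ft_torque'])
a=manip.camera('scene');cv2.imwrite('pics/z2.png',cv2.resize(cv2.convertScaleAbs(a[180:300,250:370],alpha=1.8),(600,600),interpolation=cv2.INTER_CUBIC))"
```

```text
inc [-0.0005 -0.0027  0.0042] [ 0.0014 -0.0017  0.0007] tcp [491.   84.   71.7] q [ 0.49  0.26 -0.31  0.   -0.99  2.02] F [-1.05  0.06  5.33] t 4.7
8.07412401630143 79.27158236503601 [0.14301285 0.11390795 0.02937152]
```

View pics/z2.png

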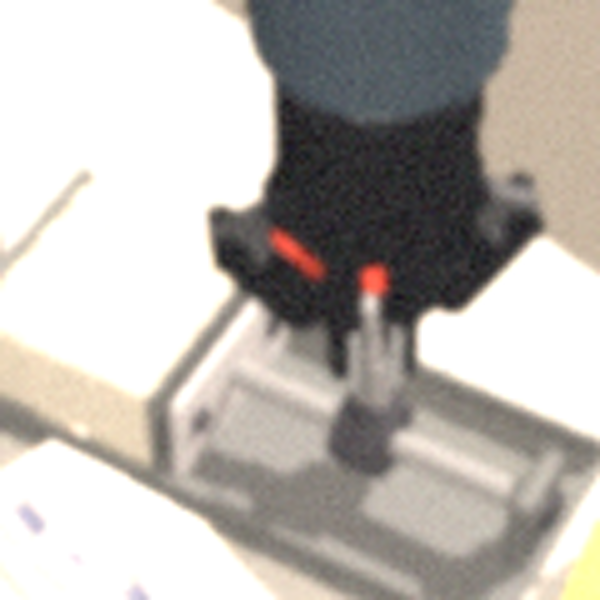

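The picture shows the wing held upright between the fingers at (375,340), turned, with the collar still in place. The torque has dropped to about 0, so the screw is free. Sliding 35 mm along the rod.

Call:
{"api": "servo_tool", "payload": {
  "increments": [0.0077,-0.0099,0,0,0,0,1,0.0184,-0.0237,0,0,0,0,1,0.0292,-0.0375,0,0,0,0,1,0.0399,-0.0513,0,0,0,0,1,0.0476,-0.0611,0,0,0,0,1,0.0522,-0.0671,0,0,0,0,1,0.0537,-0.069,0,0,0,0,1]
}}

```text
time_s: 5.62
tcp_pos: [481.5, 117.6, 71.7]
orientation: [2.805, 1.413, 0.005]
force: [0.9, -2.2, 6.2]
grip_width: 7.7
finger_force: 79.5
```

```bash
cat >> h.py <<'E'
def F():
    s=manip.state();u=np.array([np.cos(np.radians(105.5)),np.sin(np.radians(105.5)),0])
    print("s",round(float((s["tcp_pos"]-[490.3,84.4,70])@u),2),"lat",round(float((s["tcp_pos"]-[490.3,84.4,70])@[u[1],-u[0],0]),2),"Fx",round(float(s["force"]@u),2),"F",s["force"].round(1),"M",s["ft_torque"].round(2),"z",s["tcp_pos"][2].round(1),"t",s["time_s"])
E
python3 -c "
from h import *
F()"
```

```text
s 34.39 lat 0.36 Fx -2.34 F [ 0.9 -2.2  6.2] M [-0.55 -0.    0.02] z 71.7 t 5.625
```

Call:
{"api": "servo_tool", "payload": {
  "increments": [0.0031,-0.0039,0,0,0,0,1,0.0061,-0.0079,0,0,0,0,1,0.0092,-0.0118,0,0,0,0,1,0.0123,-0.0158,0,0,0,0,1]
}}

```text
time_s: 6.12
tcp_pos: [479.3, 125.2, 71.7]
orientation: [2.805, 1.413, 0.004]
force: [0.1, -1.3, 6.8]
grip_width: 7.8
finger_force: 79.5
```

```bash
python3 -c "
from h import *
F()"
```

```text
s 42.24 lat 0.32 Fx -1.28 F [ 0.1 -1.3  6.8] M [-0.53  0.01  0.03] z 71.7 t 6.125
```

Call:
{"api": "servo_tool", "payload": {
  "increments": [0.0031,-0.0039,0,0,0,0,1,0.0061,-0.0079,0,0,0,0,1]
}}

```text
time_s: 6.38
tcp_pos: [478.2, 129.1, 71.7]
orientation: [2.805, 1.413, 0.004]
force: [-0.5, -1.6, 6.4]
grip_width: 7.5
finger_force: 79.5
```

```bash
python3 -c "
from h import *
F()"
```

```text
s 46.26 lat 0.29 Fx -1.39 F [-0.5 -1.6  6.4] M [-0.54  0.04 -0.02] z 71.7 t 6.375
```

Friction only so far. Continuing in small steps.

Call:
{"api": "servo_tool", "payload": {
  "increments": [0.0031,-0.0039,0,0,0,0,1,0.0046,-0.0059,0,0,0,0,1]
}}

```text
time_s: 6.62
tcp_pos: [477.4, 132.0, 71.7]
orientation: [2.805, 1.413, 0.004]
force: [-0.6, -2.0, 7.5]
grip_width: 7.7
finger_force: 79.5
```

```bash
python3 -c "
from h import *
F()"
```

```text
s 49.29 lat 0.29 Fx -1.76 F [-0.6 -2.   7.5] M [-0.58  0.01  0.01] z 71.7 t 6.625
```

Call:
{"api": "servo_tool", "payload": {
  "increments": [0.0023,-0.003,0,0,0,0,1,0.0031,-0.0039,0,0,0,0,1]
}}

```text
time_s: 6.88
tcp_pos: [476.9, 133.9, 71.7]
orientation: [2.805, 1.413, 0.004]
force: [-1.0, -1.9, 7.2]
grip_width: 7.5
finger_force: 79.6
```

```bash
python3 -c "
from h import *
F()"
```

```text
s 51.26 lat 0.28 Fx -1.53 F [-1.  -1.9  7.2] M [-0.61  0.04 -0.  ] z 71.7 t 6.875
```

Call:
{"api": "servo_tool", "payload": {
  "increments": [0.0016,-0.002,0,0,0,0,1,0.0031,-0.0039,0,0,0,0,1]
}}

```text
time_s: 7.12
tcp_pos: [476.4, 135.3, 71.7]
orientation: [2.804, 1.413, 0.004]
force: [1.1, -4.3, 7.0]
grip_width: 7.6
finger_force: 79.5
```

```bash
python3 -c "
from h import *
F()"
```

```text
s 52.81 lat 0.23 Fx -4.41 F [ 1.1 -4.3  7. ] M [-1.39 -0.37 -0.02] z 71.7 t 7.125
```

Call:
{"api": "servo_tool", "payload": {
  "increments": [0.0016,-0.002,0,0,0,0,1,0.0031,-0.0039,0,0,0,0,1]
}}

```text
time_s: 7.38
tcp_pos: [476.1, 136.6, 71.7]
orientation: [2.803, 1.412, 0.003]
force: [2.3, -6.7, 5.9]
grip_width: 7.7
finger_force: 79.4
```

```bash
python3 -c "
from h import *
F()"
```

```text
s 54.13 lat 0.25 Fx -7.05 F [ 2.3 -6.7  5.9] M [-2.25 -0.87  0.03] z 71.7 t 7.375
```

Call:
{"api": "servo_tool", "payload": {
  "increments": [0.0016,-0.002,0,0,0,0,1,0.0031,-0.0039,0,0,0,0,1,0.0038,-0.0049,0,0,0,0,1,0.0038,-0.0049,0,0,0,0,1,0.0038,-0.0049,0,0,0,0,1]
}}

```text
time_s: 8.0
tcp_pos: [475.6, 138.2, 71.7]
orientation: [2.802, 1.412, 0.002]
force: [4.4, -8.7, 6.9]
grip_width: 7.6
finger_force: 79.4
```

```bash
python3 -c "
from h import *
F()"
```

```text
s 55.74 lat 0.21 Fx -9.52 F [ 4.4 -8.7  6.9] M [-3.07 -1.25 -0.02] z 71.7 t 8.0
```

Call:
{"api": "servo_tool", "payload": {
  "increments": [0.0012,-0.0016,0,0,0,0,1,0.0012,-0.0016,0,0,0,0,1,0.0012,-0.0016,0,0,0,0,1]
}}

```text
time_s: 8.38
tcp_pos: [475.4, 138.7, 71.7]
orientation: [2.801, 1.412, 0.002]
force: [4.6, -9.0, 5.7]
grip_width: 7.7
finger_force: 79.4
```

```bash
python3 -c "
from h import *
F()"
```

```text
s 56.26 lat 0.18 Fx -9.94 F [ 4.6 -9.   5.7] M [-3.4  -1.43  0.02] z 71.7 t 8.375
```

Call:
{"api": "servo_tool", "payload": {
  "increments": [0,0,0,0,0,0.04,1,0,0,0,0,0,0.1,1,0,0,0,0,0,0.16,1,0,0,0,0,0,0.22,1,0,0,0,0,0,0.28,1]
}}

```text
time_s: 9.0
tcp_pos: [475.7, 138.4, 71.7]
orientation: [3.043, 0.762, 0.004]
force: [5.0, -11.6, 5.8]
grip_width: 7.7
finger_force: 79.4
```

```bash
python3 -c "
from h import *
F()"
```

```text
s 55.95 lat 0.32 Fx -12.56 F [  5.  -11.6   5.8] M [-3.86 -1.79  0.04] z 71.7 t 9.0
```

Call:
{"api": "servo_tool", "payload": {
  "increments": [0,0,0,0,0,0.06,1,0,0,0,0,0,0.13,1,0,0,0,0,0,0.2,1,0,0,0,0,0,0.27,1,0,0,0,0,0,0.34,1,0,0,0,0,0,0.41,1,0,0,0,0,0,0.46,1,0,0,0,0,0,0.46,1]
}}

```text
time_s: 10.0
tcp_pos: [475.5, 137.6, 71.7]
orientation: [3.116, -0.359, 0.006]
force: [5.1, -13.8, 6.1]
grip_width: 7.7
finger_force: 79.5
```

```bash
python3 -c "
from h import *
F();inc((0,0,0),-15);s=manip.state();print(s['q'][5])"
```

```text
s 55.22 lat -0.08 Fx -14.7 F [  5.1 -13.8   6.1] M [-4.82 -1.92 -0.08] z 71.7 t 10.0
inc [-1.0799  0.6046  0.1778] [ 0.003  -0.0027  0.0205] tcp [475.5 137.6  71.7] q [ 0.6   0.26 -0.32  0.01 -0.99  0.73] F [  5.09 -13.84   6.05] t 10.0
0.7334282049967756
```

Call:
{"api": "servo_tool", "payload": {
  "increments": [0,0,0,0,0,0.03,1,0,0,0,0,0,0.06,1,0,0,0,0,0,0.06,1]
}}

```text
time_s: 10.38
tcp_pos: [475.4, 137.5, 71.7]
orientation: [3.095, -0.505, 0.006]
force: [5.3, -13.1, 5.8]
grip_width: 7.9
finger_force: 79.5
```

```bash
python3 -c "
from h import *
F();inc((0,0,0),-15);s=manip.state();print(s['q'][5])"
```

```text
s 55.11 lat -0.2 Fx -14.01 F [  5.3 -13.1   5.8] M [-4.97 -1.89  0.04] z 71.7 t 10.375
inc [-1.0186  0.7024  0.178 ] [ 0.0031 -0.0027 -0.0391] tcp [475.4 137.5  71.7] q [ 0.6   0.26 -0.32  0.01 -0.99  0.64] F [  5.28 -13.08   5.82] t 10.375
0.6397669707807021
```

Call:
{"api": "servo_tool", "payload": {
  "increments": [0,0,0,0,0,0.03,1,0,0,0,0,0,0.05,1,0,0,0,0,0,0.05,1]
}}

```text
time_s: 10.75
tcp_pos: [475.3, 137.5, 71.7]
orientation: [3.074, -0.62, 0.006]
force: [4.0, -14.1, 6.0]
grip_width: 7.6
finger_force: 90.2
```

```bash
python3 -c "
from h import *
F();inc((0,0,0),-15);s=manip.state();print(s['q'][5])"
```

```text
s 55.14 lat -0.28 Fx -14.61 F [  4.  -14.1   6. ] M [-4.78 -1.56  1.63] z 71.7 t 10.75
inc [-0.9632  0.7763  0.1784] [ 0.0035 -0.003  -0.0866] tcp [475.3 137.5  71.7] q [ 0.6   0.26 -0.32  0.01 -0.99  0.56] F [  3.98 -14.06   5.99] t 10.75
0.563884005387282
```

The hard stop is felt (1.6 N m). Easing off slightly, then releasing and rising.

Call:
{"api": "servo_tool", "payload": {
  "increments": [0,0,0,0,0,-0.03,1,0,0,0,0,0,-0.03,0.8,0,0,0,0,0,-0.03,0.6,0,0,0,0,0,-0.03,0.5,0,0,0,0,0,-0.03,0.5,0,0,-0.05,0,0,-0.03,0.5,0,0,-0.15,0,0,-0.03,0.5,0,0,-0.25,0,0,-0.03,0.5,0,0,-0.3,0,0,-0.03,0.5]
}}

```text
time_s: 11.88
tcp_pos: [474.5, 141.2, 192.5]
orientation: [-3.09, 0.555, -0.004]
force: [-0.5, 0.4, -0.4]
grip_width: 42.8
finger_force: 0.0
```

```bash
python3 - <<'E'
from h import *
F();inc((400,300,190),-15)
a=manip.camera('scene');cv2.imwrite('pics/z3.png',cv2.resize(cv2.convertScaleAbs(a[180:300,230:350],alpha=1.8),(600,600),interpolation=cv2.INTER_CUBIC))
E
```

```text
s 58.93 lat -0.02 Fx 0.55 F [-0.5  0.4 -0.4] M [ 0.01 -0.05  0.02] z 192.5 t 11.875
inc [-0.3128 -0.3074  0.0064] [-0.0016 -0.0015 -0.0595] tcp [474.5 141.2 192.5] q [ 0.61  0.16 -0.11  0.   -1.3   0.61] F [-0.5   0.43 -0.42] t 11.875
```

View pics/z3.png

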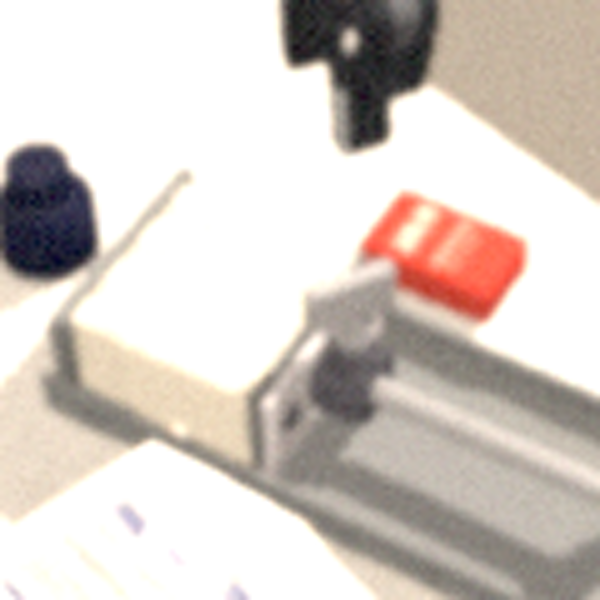

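The wing is tight and the collar rests on the plate (crop about (345,375)), and the bystanders are unmoved. I'll move clear and measure the plate's shift at sub-pixel level from the top camera (2.5 N/mm).

Call:
{"api": "servo_tool", "payload": {
  "increments": [-0.15,-0.15,0,0,0,0,0.5,-0.3,-0.3,0,0,0,0,0.5,-0.45,-0.45,0,0,0,0,0.5,-0.6,-0.6,0,0,0,0,0.5,-0.7,-0.7,0,0,0,0,0.5,-0.7,-0.7,0,0,0,0,0.5,-0.7,-0.7,0,0,0,0,0.5,-0.7,-0.7,0,0,0,0,0.5]
}}

```text
time_s: 12.92
tcp_pos: [307.9, 501.4, 189.0]
orientation: [3.091, -0.552, -0.001]
force: [-0.5, -0.1, 0.7]
grip_width: 42.6
finger_force: 0.0
```

```bash
python3 - <<'E'
from h import *
a=cv2.imread("pics/top0.png").astype(float);ims=[manip.camera("top").astype(float) for _ in range(8)]
b=np.mean(ims,0);cv2.imwrite("pics/top9.png",b)
ga,gb=a.mean(2),b.mean(2)
# plate ridge centroid per row, mm at z=60 along tray x
u=np.array([np.cos(np.radians(105.5)),np.sin(np.radians(105.5))])
def ridge(g,v):
    c0=286.3+(v-222.7)*(299-286.3)/(275-222.7)
    us=np.arange(int(c0-7),int(c0+6));w=g[v,us];return us,w
out=[]
for v in range(226,273,2):
    r=[]
    for g in(ga,gb):
        us,w=ridge(g,v)
        k=us[np.argmax(w)];s=slice(max(0,k-us[0]-2),k-us[0]+3)
        ww=np.clip(w[s]-np.sort(w[s])[0],0,None);r.append((us[s]*ww).sum()/ww.sum())
    out.append(float((ray("top",(r[1],v),60)-ray("top",(r[0],v),60))[:2]@u))
print(np.round(out,1),np.median(out))
for v in (230,262):
    for g in(ga,gb): us,w=ridge(g,v);print(v,us[0],w.astype(int))
# static check
print(cv2.phaseCorrelate(ga[195:215,225:300].copy(),gb[195:215,225:300].copy()),manip.state()["tcp_pos"])
E
```

```text
[ 4.2  3.9  4.3  3.7  4.7  4.1  4.5  4.2  5.1  4.3  5.3  4.7  5.4  3.1
  4.4  4.8  5.4  5.  12.4  4.4 12.   4.9  4.8  3.6] 4.581282306074752
230 281 [ 83  74  69  66  69  86 124 135 105  76  83  88  88]
230 281 [ 85  74  81 115 135 116  84  75  76  78  84  87  89]
262 288 [ 98  80  73  69  69  69  89 128 141 116  94  86  85]
262 288 [100  82  71  75  94  99  84  70  68  68  68  68  67]
((0.45155882482745113, 0.09069354465433577), 0.980805067633985) [309.2796302  500.02105075 190.41742519][ WARN:0@2.299] global loadsave.cpp:1063 imwrite_ Unsupported depth image for selected encoder is fallbacked to CV_8U.
```

```bash
python3 - <<'E'
from h import *
a=cv2.imread("pics/top0.png",0).astype(float);b=cv2.imread("pics/top9.png",0).astype(float)
for n,(y0,y1,x0,x1) in dict(post=(205,250,360,382),notes=(200,262,380,440),staple=(178,216,254,304),fence=(235,298,218,240),paper=(290,410,260,350),tape=(165,235,40,110)).items():
    h=cv2.createHanningWindow((x1-x0,y1-y0),cv2.CV_64F)
    print(n,np.round(cv2.phaseCorrelate(a[y0:y1,x0:x1].copy(),b[y0:y1,x0:x1].copy(),h)[0],2))
E
```

```text
post [0.08 0.45]
notes [-0.05  0.01]
staple [ 0.16 -0.05]
fence [ 0.11 -0.02]
paper [ 0.   -0.03]
tape [ 0.03 -0.04]
```

The view is static and the plate has moved about 4.5 mm, so it is pressed with about 11 N. Handing in.

```bash
python3 -c "
from bench import manip
print(manip.job_done())"
```

```text
the job is handed in; nothing more can be done
None
```

The job is handed in, with no verdict shown: the wing screw is tight at its stop, the clamped collar holds the plate about 4.5 mm in (roughly 11 N, worked out from the camera), the robot is clear, and the bystanders show no movement in the pictures (ink bottle checked by eye only).

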